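# Pack a small kiln stack: lid, props, batt, cup

### The arm

A 6-joint arm with a two-finger parallel gripper is mounted at the origin on the work surface; the furniture and walls round the work are solid. World frame = base frame: x ahead of the robot, y to its left, z up, the work surface at z = 0. Lengths are in m, angles in rad, forces in N, time in s.
With the tool pointing down it reaches from about 0.325 to 0.75 m from the base axis. Payload 7.6 kg.
Tool frame: the origin (TCP) lies midway between the tips of the shut fingers; the grasp point (between the pads) lies 19 mm behind it; z points along the fingers, y is the direction in which the jaws open and shut (so a half turn about z gives the same grasp; the last joint's range is limited). The gripper opens to 85 mm and grips with 20 to 120 N. Pads are 22 mm wide; open, the fingers measure 114 mm over their backs; the gripper's body (76 mm by 85 mm) begins 54 mm behind the grasp point. The pads swing forward as they close: fully open they stand 13 mm farther back than shut.
Start: joints at [-1.19, 0.052, 1.401, -0, 1.689, -0.07], TCP at [0.229, -0.473, 0.231] pointing down, gripper open.
Joint ranges: [-2.9, 2.9], [-0.91, 2.17], [0.12, 2.37], [-1.06, 4.2], [0.26, 2.73], [-2.93, 2.93]. Speed limits (rad/s): [2.57, 2.57, 3.01, 3.14, 3.14, 3.14].

### API

Orientations are given as a rotation vector (axis times angle).
In Python, from workcell import env, read_camera gives the robot as it stands.
- The arm moves only by the shell command python3 -m crank 'ROWS' [FORCE]. ROWS is JSON, a list that holds one entry, the list of rows, each a list of 7 numbers: the shift along the tool's x, y, z in cm, then the turn, a rotation vector about the tool's x, y, z in rad, then the finger opening in cm, from 0 to 8.54. In form: [[[dx, dy, dz, ax, ay, az, hand], ...]]. A call has 1 to 20 rows; each row is the pose to reach, as a shift and turn from the pose measured when the call began, along the tool's axes at that moment; what a row does not reach only later rows make up. A row lasts 1/8 s, in which the tool goes at most 62.5 mm and 10.7 degrees, less where a joint would pass 70% of its speed; a pose out of reach is approached as far as the arm can. A call with a gripper value outside its range is refused whole. The fingers move at their own pace and stop on an object; FORCE is the grip in N (left out, the last holds). Time passes only in rows, so rows that repeat a pose let the fingers close. It gives the time, the measured TCP pose, the force and the opening at its end, in the units of the state.
- env.state(): the state, without advancing time (a new reading comes with each control period).
- read_camera(name): name is "scene" or "top" or "wrist"; returns a dict with "frame" (420x560x3 uint8, red, green, blue), "mtx" (3x3 intrinsics, pixels), "dist" ([k1, k2, p1, p2, k3] as OpenCV has them; the pictures are not rectified), "xyz" and "attitude" of the camera in the world. Camera axes: x right, y down, z forward; pixel columns grow to the right and rows downward; lengths in m; the calibration is good to about 2 mm. A picture is of the moment at which its call begins. There is no depth.
- env.hand_in(): hands the job in, once; it reports no verdict.
The state is a dict: "clock": time; "qpos": joint angles; "dq": joint speeds; "joint_efforts": joint torques, N m; "tcp_pos": TCP position; "tcp_rot": TCP orientation; "force": force on the tool from outside, world axes, zero at the start; "torque": the same for the moment, N m; "finger_gap": finger opening in m.
Only numpy, scipy, OpenCV 4.12 (cv2) and the standard library are available. Lean on these libraries where they do the work, as an engineer would, in place of code of your own. Each camera call takes 0.05 s, during which the arm holds its last target. There are 200 camera calls.

### The job

Pack a small kiln stack on the large buff batt, in this order: first set the lid flat in its middle, then stand the two equal short kiln props upright on the two ringed marks at its ends (either prop on either mark), then lay the narrow batt level across the two props, centred over and in line with the large one, and last stand the brown cup upright in the middle of it. Set the things down without dropping them, and leave the tall prop where it is.

Things in the scene. Friction and masses are not known exactly. Their poses are not given: they have to be found in the camera images.
- base_batt: The large batt (kiln shelf) to build on: a fixed buff slab lying on the worktop, 96 mm (its x) by 210 mm (its y) and 12 mm thick. Origin: centre of its underside; z up. Two ringed marks, 45 mm across, are drawn on its top at y = +75 mm and y = -75 mm (x = 0); the lid belongs at x = y = 0.
- top_batt: The narrow batt, loose, lying flat on the worktop at the start: a plain buff slab 62 mm (its x) by 200 mm (its y) and 14 mm thick, 0.3 kg, without marks. Origin: centre of its underside; z up. Grasp across its 62 mm width at the middle. Which way round it lies does not matter.
- lid: Brown clay lid lying rim down: 70 mm across, 38 mm high overall, a low dome up to 19 mm and on it a round knob 24 mm across at its widest (26 to 33 mm above the underside), to lift it by. Origin: centre of its underside; z up.
- cup: Brown clay cup without handle, hollow, standing upright: 63 mm across at the rim, 44 mm across the foot, 60 mm high. Origin: centre of its underside; z up. Can be grasped across the outside near the rim.
- short_prop_1: Short kiln prop: an off-white upright cylinder, 41 mm across, 50 mm high. Origin: centre of its underside; z up.
- short_prop_2: The second short kiln prop, the same as the first: off-white upright cylinder, 41 mm across, 50 mm high. Origin: centre of its underside; z up.
- tall_prop: Tall kiln prop, not wanted here: an upright cylinder 41 mm across and 75 mm high, of red-brown clay. Origin: centre of its underside. Leave it where it stands.
Not all that is in view belongs to the job. What is shaped like the short_prop_2 but purple is not meant.

How it is judged:
By the outcome, as a careful person would: the job done as asked, in the order asked, and still so for the second after the job is handed in, with the robot touching nothing.
It also fails if it takes over 128 s, if anything falls off the work surface, if the arm or the gripper's body presses on something with over 40 N, if the wrist force passes 120 N, or if a joint passes its speed limit or range.

## Working session

There is one attempt and no reset: what is moved stays moved. The work goes in short steps, Python scripts to look and compute and a shell command to move; the robot and the scene stay as the last step left them, time stands still between calls to the robot, and variables do not carry over. Pictures are saved under pics/ and viewed, about 12 in all and at most 16, crops included, and the job is handed in when it is done.

```bash
mkdir -p pics; ls
cat > h.py <<'E'
import numpy as np, cv2
from scipy.spatial.transform import Rotation as R
from workcell import env, read_camera
def shot(name,fn=None):
    c=read_camera(name)
    if fn: cv2.imwrite('pics/'+fn,c['frame'][:,:,::-1])
    return c
def rot(a):
    a=np.array(a,float)
    return a if a.shape==(3,3) else (R.from_rotvec(a).as_matrix() if a.size==3 else R.from_quat(a).as_matrix())
def ray(c,px):
    p=cv2.undistortPoints(np.array(px,float).reshape(-1,1,2),c['mtx'],np.array(c['dist'])).reshape(-1,2)
    return np.c_[p,np.ones(len(p))]@rot(c['attitude']).T
def onz(c,px,z):
    d=ray(c,px); o=np.array(c['xyz']); return o+d*((z-o[2])/d[:,2])[:,None]
E
python3 - <<'E'
from h import *
for n in('top','scene','wrist'):
    c=shot(n,n+'0.png'); print(n,c['xyz'],c['attitude'],c['mtx'],c['dist'])
print(env.state())
E
```

```text
pics
top [ 0.28440394 -0.27151744  1.57368438] [-2.14574215  2.17610883 -0.13047319] [[522.28719849   0.         275.69128399]
 [  0.         522.28719849 206.03260159]
 [  0.           0.           1.        ]] [-0.10253022  0.          0.          0.          0.        ]
scene [-0.04489934 -1.0811039   1.04207075] [-2.2903131   0.66910403 -0.25688109] [[519.26116084   0.         285.94169081]
 [  0.         519.26116084 202.13119931]
 [  0.           0.           1.        ]] [-0.02613125  0.          0.          0.          0.        ]
wrist [ 0.29667171 -0.43795183  0.37338425] [ 2.43834835 -1.52835389 -0.23511825] [[348.27359741   0.         283.57815984]
 [  0.         348.27359741 211.50667355]
 [  0.           0.           1.        ]] [0.01955973 0.         0.         0.         0.        ]
{'clock': 0.15, 'qpos': array([-1.19030696e+00,  5.27236518e-02,  1.40149143e+00,  3.82632060e-06,
        1.68859809e+00, -7.02856442e-02]), 'dq': array([ 0.00161887, -0.00137366, -0.00389477, -0.00032741,  0.00025668,
       -0.00099314]), 'joint_efforts': array([ 1.28178901e-03, -3.81950676e+01, -3.60423732e+01,  8.09408971e-05,
        4.62194686e-03,  5.35255833e-05]), 'tcp_pos': array([ 0.22866751, -0.4723336 ,  0.23064941]), 'tcp_rot': array([-3.06095806e+00, -7.01827006e-01,  2.90159933e-04]), 'force': array([-0.53865128, -0.11860274, -0.04470071]), 'torque': array([-0.07178785,  0.0108786 , -0.01648104]), 'finger_gap': 0.085318022703544}
```

View pics/top0.png

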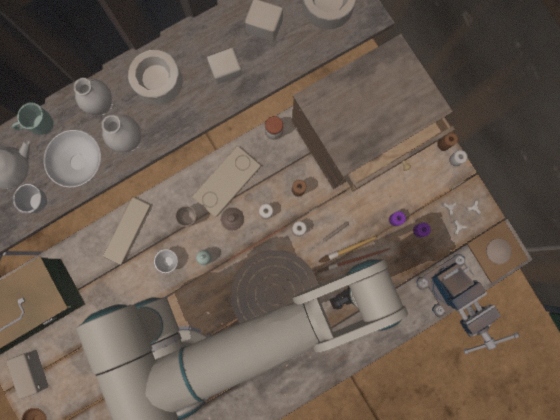

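View pics/scene0.png

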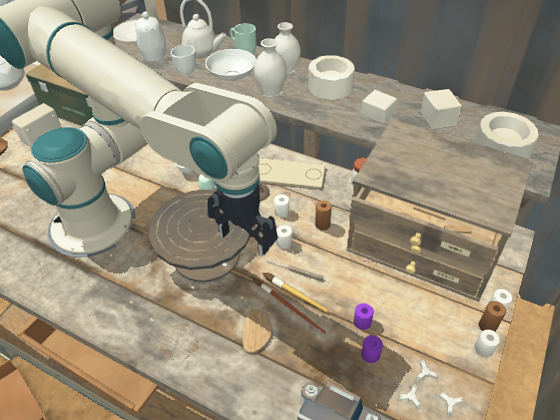

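The top view shows the base batt at about (227,180), with rings at (242,163) and (210,199). The narrow batt is at (128,230), the cup at about (187,215), the lid at (232,217), white props at (266,210) and (300,228), and the tall prop at (299,186). Next I'll zoom in on these.

Run:
```python
from h import *
c=shot('top'); f=c['frame']
cr=f[120:280,90:330]; cv2.imwrite('pics/crop1.png',cv2.resize(cr[:,:,::-1],None,fx=3.3,fy=3.3,interpolation=cv2.INTER_CUBIC))
for n,p,z in [('base',(227,180),.012),('ring',(242,163),.012),('ring',(210,199),.012),('nb',(128,230),.014),('cup?',(187,215),.06),('lid',(232,217),.038),('p1',(266,210),.05),('p2',(300,228),.05),('tall',(299,186),.075),('far',(460,157),.05),('wheel',(275,290),.1)]: print(n,onz(c,[p],z).round(3))
```

```text
base [[ 0.552 -0.129  0.012]]
ring [[ 0.604 -0.175  0.012]]
ring [[ 0.495 -0.078  0.012]]
nb [[0.404 0.171 0.014]]
cup? [[ 0.442 -0.016  0.06 ]]
lid [[ 0.437 -0.146  0.038]]
p1 [[ 0.455 -0.247  0.05 ]]
p2 [[ 0.401 -0.346  0.05 ]]
tall [[ 0.521 -0.344  0.075]]
far [[ 0.607 -0.833  0.05 ]]
wheel [[ 0.224 -0.27   0.1  ]]
```

View pics/crop1.png

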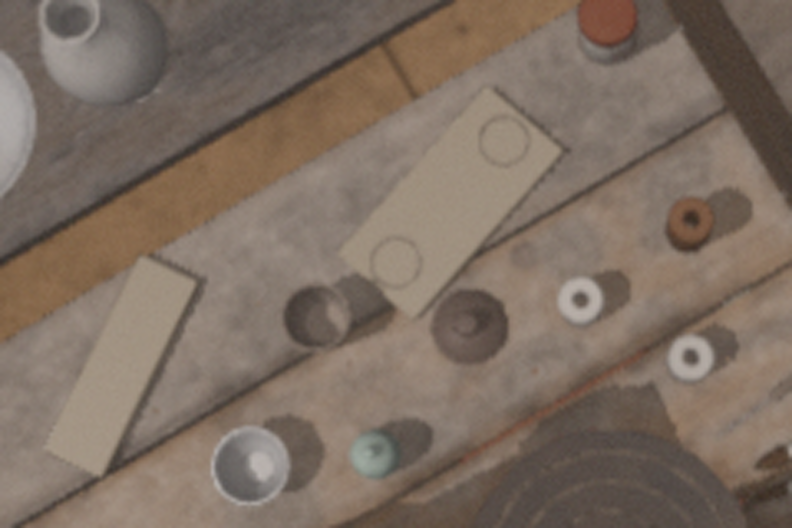

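Everything wanted is in plain view. I'll compute the poses from these pixels, plus moves in tool axes.

```bash
cat >> h.py <<'E'
def plan(x,y,z,yaw=None):
    """shift (cm) and turn (rad) in the tool axes to bring TCP to x,y,z pointing down, jaw (tool y) at world angle yaw (mod pi)"""
    s=env.state(); M=rot(s['tcp_rot']); p=np.array(s['tcp_pos'])
    best=None
    if yaw is None: yaw=np.arctan2(M[1,1],M[0,1])
    for k in (0,1):
        t=yaw+k*np.pi; yy=np.array([np.cos(t),np.sin(t),0]); zz=np.array([0,0,-1.]); T=np.c_[np.cross(yy,zz),yy,zz]
        rv=R.from_matrix(M.T@T).as_rotvec()
        if best is None or np.linalg.norm(rv)<np.linalg.norm(best): best=rv
    print('shift',(M.T@(np.array([x,y,z])-p)*100).round(2),'turn',best.round(3),'tcp',p.round(4),'q1,q6',np.array(s['qpos'])[[0,5]].round(2),'F',np.array(s['force']).round(1),'gap',round(s['finger_gap'],4))
E
python3 - <<'E'
from h import *
c=shot('top')
P=lambda u,z: onz(c,(np.array(u,float)+.5)/3.3-.5+[90,120],z)[:,:2]
b=P([(490,86),(566,150),(417,318),(340,253)],.012); print('base',b.round(3).tolist(),b.mean(0),[np.linalg.norm(b[i]-b[i-1]).round(3) for i in range(4)])
r=P([(504,140),(396,262)],.012); print('rings',r,r.mean(0),np.linalg.norm(r[0]-r[1]),'angle',np.arctan2(*(r[0]-r[1])[::-1]))
n=P([(148,256),(202,281),(103,476),(44,449)],.014); print('nb',n.mean(0),[np.linalg.norm(n[i]-n[i-1]).round(3) for i in range(4)],'ang',[np.arctan2(*(n[1]-n[2])[::-1]),np.arctan2(*(n[0]-n[3])[::-1])])
for k,u,z in [('knob',(468,321),.036),('lid',(470,326),.008),('cup',(319,317),.06),('p1',(580,300),.05),('p2',(691,357),.05)]: print(k,P([u],z))
plan(.437,-.146,.2,-.7267)
E
```

```text
base [[0.658, -0.163], [0.597, -0.233], [0.443, -0.096], [0.504, -0.025]] [ 0.55051219 -0.129317  ] [np.float64(0.207), np.float64(0.093), np.float64(0.206), np.float64(0.093)]
rings [[ 0.60702905 -0.17610996]
 [ 0.4948601  -0.07646825]] [ 0.55094458 -0.12628911] 0.15003447553225407 angle -0.7263234217194652
nb [0.40318593 0.1729516 ] [np.float64(0.2), np.float64(0.056), np.float64(0.198), np.float64(0.061)] ang [np.float64(-0.46568193100237426), np.float64(-0.4884997075522699)]
knob [[ 0.43731842 -0.14424877]]
lid [[ 0.4354918  -0.14373905]]
cup [[ 0.4402679  -0.01410264]]
p1 [[ 0.453317   -0.24517664]]
p2 [[ 0.40111439 -0.34293361]]
shift [ 32.97 -20.31   3.11] turn [-0.001 -0.    -0.393] tcp [ 0.2287 -0.4724  0.2309] q1,q6 [-1.19 -0.07] F [-0.2  0.4 -0.3] gap 0.0852
```

Run:
```python
from h import *
plan(.437,-.145,.2,.845)
```

```text
shift [ 33.01 -20.4    3.11] turn [-1.000e-03  0.000e+00  1.177e+00] tcp [ 0.2287 -0.4724  0.2309] q1,q6 [-1.19 -0.07] F [-0.2  0.4 -0.3] gap 0.0852
```

```bash
python3 -m crank '[[[33,-20.4,3,0,0,1.177,6],[33,-20.4,3,0,0,1.177,6],[33,-20.4,3,0,0,1.177,6],[33,-20.4,3,0,0,1.177,6],[33,-20.4,3,0,0,1.177,6],[33,-20.4,3,0,0,1.177,6],[33,-20.4,3,0,0,1.177,6],[33,-20.4,3,0,0,1.177,6],[33,-20.4,3,0,0,1.177,6],[33,-20.4,3,0,0,1.177,6]]]' 40
python3 - <<'E'
from h import *
plan(.437,-.145,.1,.845)
c=shot('wrist','w1.png'); print(c['xyz'])
E
```

```text
clock: 1.5
tcp_pos: [0.4366, -0.1455, 0.2011]
tcp_rot: [-2.936, 1.116, 0.001]
force: [-0.3, -0.0, 0.1]
finger_gap: 0.06
shift [-0.   -0.06 10.11] turn [-0.     0.001 -0.001] tcp [ 0.4366 -0.1455  0.2011] q1,q6 [-0.4   1.89] F [-0.3 -0.   0.1] gap 0.06
[ 0.49300062 -0.19479493  0.34389936]
```

View pics/w1.png

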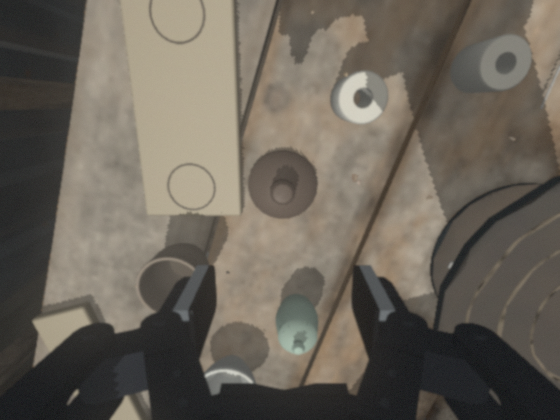

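The wrist view shows the lid outline centred at (282,184) with its knob at (284,191). Prop 1's top is at about (362,97), prop 2's top at (505,62), and the rings at (177,13) and (191,187). I'll cross-check these against the top camera.

Run:
```python
from h import *
c=shot('wrist')
for k,u,z in [('lid',(282,184),.006),('knob',(284,191),.035),('p1',(362,97),.05),('p2',(505,62),.05),('ringA',(177,13),.012),('ringB',(191,187),.012),('corner',(147,214),.012),('corner',(240,214),.012)]: print(k,onz(c,[u],z).round(4))
```

```text
lid [[ 0.4365 -0.1422  0.006 ]]
knob [[ 0.4353 -0.1437  0.035 ]]
p1 [[ 0.4544 -0.2442  0.05  ]]
p2 [[ 0.4012 -0.3415  0.05  ]]
ringA [[ 0.606  -0.1749  0.012 ]]
ringB [[ 0.4943 -0.0747  0.012 ]]
corner [[ 0.5041 -0.0219  0.012 ]]
corner [[ 0.4425 -0.0913  0.012 ]]
```

Run:
```python
from h import *
plan(.436,-.1433,.020,.845)
```

```text
shift [-0.19 -0.14 18.12] turn [-0.     0.    -0.001] tcp [ 0.4366 -0.1457  0.2012] q1,q6 [-0.4  1.9] F [-0.5  0.3  0.4] gap 0.06
```

```bash
python3 -m crank '[[[-0.19,-0.14,6,0,0,0,5],[-0.19,-0.14,12,0,0,0,5],[-0.19,-0.14,15,0,0,0,5],[-0.19,-0.14,16.5,0,0,0,5],[-0.19,-0.14,17.5,0,0,0,5],[-0.19,-0.14,18.1,0,0,0,5],[-0.19,-0.14,18.1,0,0,0,5]]]' 40; python3 -m crank '[[[0,0,0,0,0,0,1],[0,0,0,0,0,0,1],[0,0,0,0,0,0,1],[0,0,0,0,0,0,1],[0,0,0,0,0,0,1],[0,0,0,0,0,0,1]]]' 40
```

```text
clock: 2.48
tcp_pos: [0.4364, -0.1435, 0.0206]
tcp_rot: [-2.936, 1.117, -0.001]
force: [-0.3, -0.9, 0.3]
finger_gap: 0.0499
clock: 3.22
tcp_pos: [0.437, -0.1437, 0.0216]
tcp_rot: [-2.936, 1.117, -0.003]
force: [-1.3, 0.4, 5.8]
finger_gap: 0.0216
```

```bash
python3 -m crank '[[[0,0,-0.5,0,0,0,1],[0,0,-1,0,0,0,1],[0,0,-2,0,0,0,1],[0,0,-4,0,0,0,1],[0,0,-6,0,0,0,1],[0,0,-6,0,0,0,1]]]' 40
python3 - <<'E'
from h import *
plan(.5507,-.126,.034+.03,.843)
c=shot('wrist','w2.png')
E
```

```text
clock: 3.98
tcp_pos: [0.4379, -0.1441, 0.0835]
tcp_rot: [-2.936, 1.117, -0.009]
force: [0.2, -0.0, -1.5]
finger_gap: 0.0216
shift [ 7.21 -8.85  2.01] turn [-0.002 -0.006  0.001] tcp [ 0.4379 -0.1441  0.0835] q1,q6 [-0.4  1.9] F [ 0.2 -0.  -1.5] gap 0.0216
```

View pics/w2.png

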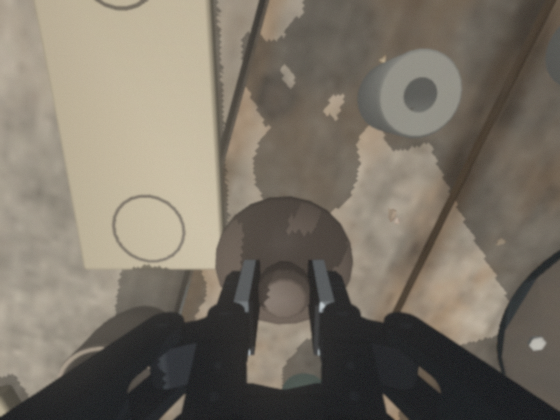

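The lid is held level, with its outline centred at about (284,260) and the knob between the pads. Its offset from the TCP is what I need next.

Run:
```python
from h import *
c=shot('wrist'); s=env.state(); M=rot(s['tcp_rot'])
f=onz(c,[(285,197),(216,256),(352,256)],.066); print(f)
m=(f[1]+f[2])/2; print('width',np.linalg.norm(f[1]-f[2]),'ctr est mid',M.T@(m-s['tcp_pos'])*1000,'front-35', (M.T@(f[0]-s['tcp_pos']))*1000)
```

```text
[[ 0.46140507 -0.16519895  0.066     ]
 [ 0.46151944 -0.11936451  0.066     ]
 [ 0.41658776 -0.16997126  0.066     ]]
width 0.06767494858723366 ctr est mid [ 2.43726368 -0.78464096 15.2925802 ] front-35 [32.78325761 -0.30358911 15.34295658]
```

```bash
python3 -m crank '[[[3,-4,0,0,0,0,1],[7.2,-8.85,0,0,0,0,1],[7.2,-8.85,2,0,0,0,1],[7.2,-8.85,3.5,0,0,0,1],[7.2,-8.85,4,0,0,0,1],[7.2,-8.85,4,0,0,0,1]]]' 40
python3 - <<'E'
from h import *
plan(.5507,-.126,.034,.843)
E
```

```text
clock: 4.82
tcp_pos: [0.5488, -0.1255, 0.0414]
tcp_rot: [-2.936, 1.118, -0.002]
force: [-0.7, -0.3, -0.8]
finger_gap: 0.0214
shift [ 0.17 -0.09  0.74] turn [-0.001 -0.001  0.   ] tcp [ 0.5488 -0.1255  0.0414] q1,q6 [-0.29  2.01] F [-0.7 -0.3 -0.8] gap 0.0214
```

```bash
python3 -m crank '[[[0.17,-0.09,0.3,0,0,0,1],[0.17,-0.09,0.5,0,0,0,1],[0.17,-0.09,0.65,0,0,0,1],[0.17,-0.09,0.75,0,0,0,1],[0.17,-0.09,0.8,0,0,0,1],[0.17,-0.09,0.8,0,0,0,1]]]' 40
python3 - <<'E'
from h import *
plan(.5507,-.126,.034,.843)
E
```

```text
clock: 5.58
tcp_pos: [0.5507, -0.1259, 0.0337]
tcp_rot: [-2.936, 1.118, -0.002]
force: [-1.5, 0.4, 1.7]
finger_gap: 0.0217
shift [ 0.    0.   -0.03] turn [-0.001 -0.001  0.   ] tcp [ 0.5507 -0.1259  0.0337] q1,q6 [-0.29  2.01] F [-1.5  0.4  1.7] gap 0.0217
```

```bash
python3 -m crank '[[[0,0,0,0,0,0,4.5],[0,0,0,0,0,0,4.5],[0,0,0,0,0,0,4.5],[0,0,-0.5,0,0,0,4.5],[0,0,-1.5,0,0,0,4.5],[0,0,-5,0,0,0,6.5],[0,0,-10,0,0,0,6.5],[0,0,-10,0,0,0,6.5]]]' 40
python3 - <<'E'
from h import *
c=shot('wrist','w3.png')
plan(.4538,-.2446,.008,.843)
E
```

```text
clock: 6.58
tcp_pos: [0.553, -0.1266, 0.1398]
tcp_rot: [-2.935, 1.117, -0.018]
force: [-0.1, 0.4, 0.3]
finger_gap: 0.0651
shift [ 0.47 15.39 12.82] turn [-0.003 -0.006  0.   ] tcp [ 0.5518 -0.1263  0.1367] q1,q6 [-0.29  2.01] F [ 0.4 -0.5 -1.5] gap 0.0651
```

View pics/w3.png

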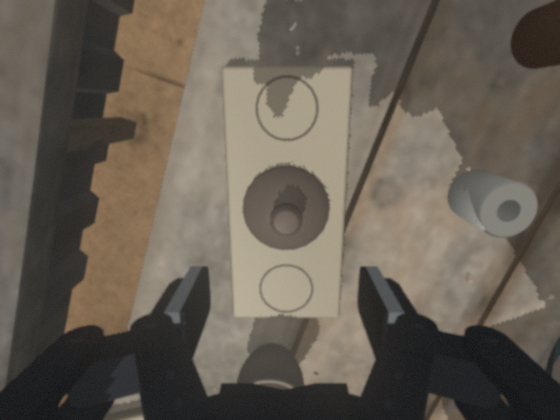

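The lid sits between the rings at (287,108) and (286,288), with its outline centred at about (286,207). I'll check that in mm and move to prop 1.

```bash
python3 - <<'E'
from h import *
c=shot('wrist')
p=onz(c,[(287,108),(286,288)],.012); l=onz(c,[(286,207)],.017)
print(p,p.mean(0),l, np.linalg.norm(p[0]-p[1]),np.arctan2(*(p[0]-p[1])[:2][::-1]))
plan(.4538,-.2446,.008,.843)
E
python3 -m crank '[[[0.25,7,0,0,0,0,6.5],[0.47,15.4,0,0,0,0,6.5],[0.47,15.4,0,0,0,0,6.5],[0.47,15.4,5,0,0,0,6.5],[0.47,15.4,8,0,0,0,6.5],[0.47,15.4,8,0,0,0,6.5]]]' 40
python3 - <<'E'
from h import *
plan(.4538,-.2446,.008,.843)
E
```

```text
[[ 0.60443808 -0.1748611   0.012     ]
 [ 0.49372898 -0.075683    0.012     ]] [ 0.54908353 -0.12527205  0.012     ] [[ 0.54921947 -0.12488605  0.017     ]] 0.1486364722179214 -0.7305142881263837
shift [ 0.61 15.33 12.63] turn [-0.001 -0.003  0.   ] tcp [ 0.5508 -0.126   0.1345] q1,q6 [-0.29  2.01] F [-0.2  0.4 -1.2] gap 0.0651
clock: 7.42
tcp_pos: [0.4498, -0.2428, 0.0507]
tcp_rot: [-2.934, 1.117, 0.007]
force: [-0.0, -0.3, 0.7]
finger_gap: 0.0651
shift [ 0.44 -0.13  4.26] turn [-0.     0.005  0.   ] tcp [ 0.4498 -0.2428  0.0507] q1,q6 [-0.57  1.73] F [-0.  -0.3  0.7] gap 0.0651
```

```bash
python3 -m crank '[[[0.44,-0.13,0,0,0.005,0,6.5],[0.44,-0.13,2,0,0.005,0,6.5],[0.44,-0.13,3.5,0,0.005,0,6.5],[0.44,-0.13,4.1,0,0.005,0,6.5],[0.44,-0.13,4.1,0,0.005,0,6.5],[0.44,-0.13,4.1,0,0.005,0,2],[0.44,-0.13,4.1,0,0.005,0,2],[0.44,-0.13,4.1,0,0.005,0,2],[0.44,-0.13,4.1,0,0.005,0,2],[0.44,-0.13,4.1,0,0.005,0,2]]]' 50
python3 - <<'E'
from h import *
plan(.4538,-.2446,.008,.843)
E
```

```text
clock: 8.68
tcp_pos: [0.4544, -0.245, 0.0106]
tcp_rot: [2.936, -1.118, 0.003]
force: [0.9, 1.0, 6.3]
finger_gap: 0.0395
shift [-0.07  0.01  0.26] turn [-0.001 -0.002  0.   ] tcp [ 0.4544 -0.245   0.0106] q1,q6 [-0.57  1.73] F [0.9 1.  6.3] gap 0.0395
```

```bash
python3 -m crank '[[[0,0,-1,0,0,0,2],[0,0,-3,0,0,0,2],[0,0,-7.5,0,0,0,2],[0,0,-7.5,0,0,0,2]]]' 50
python3 - <<'E'
from h import *
plan(.6067,-.1759,.053,.843)
E
```

```text
clock: 9.18
tcp_pos: [0.4561, -0.2461, 0.0898]
tcp_rot: [2.934, -1.117, 0.014]
force: [1.2, -0.2, -1.0]
finger_gap: 0.0397
shift [  6.55 -15.25   3.76] turn [-0.002 -0.009  0.   ] tcp [ 0.4561 -0.2461  0.0898] q1,q6 [-0.57  1.73] F [ 1.2 -0.2 -1. ] gap 0.0397
```

```bash
python3 -m crank '[[[2.5,-6,0,0,0,0,2],[5,-12,0,0,0,0,2],[6.55,-15.2,0,0,-0.006,0,2],[6.55,-15.2,2,0,-0.006,0,2],[6.55,-15.2,4,0,-0.006,0,2],[6.55,-15.2,5,0,-0.006,0,2],[6.55,-15.2,5,0,-0.006,0,2],[6.55,-15.2,5,0,-0.006,0,2]]]' 50
python3 - <<'E'
from h import *
plan(.6067,-.1759,.0226,.843)
c=shot('wrist','w4.png')
E
```

```text
clock: 10.18
tcp_pos: [0.6066, -0.1769, 0.0415]
tcp_rot: [-2.935, 1.119, -0.007]
force: [1.0, 0.2, -0.8]
finger_gap: 0.0398
shift [-0.07 -0.08  1.89] turn [-0.002 -0.004 -0.001] tcp [ 0.6066 -0.1769  0.0415] q1,q6 [-0.34  1.96] F [ 1.   0.2 -0.8] gap 0.0398
```

View pics/w4.png

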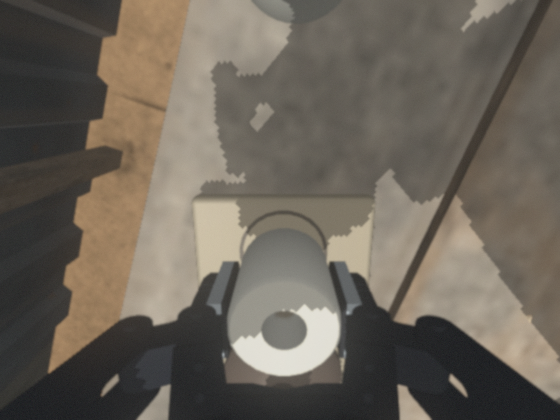

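The prop is held upright over the mark. Its top hole is at (284,330) and the ring shows just behind its base.

Run:
```python
from h import *
c=shot('wrist'); s=env.state(); M=rot(s['tcp_rot'])
f=onz(c,[(284,330),(228,330),(341,330)],.081); print((M.T@(f-s['tcp_pos']).T).T*1000)
plan(.6067,-.1759,.0226,.843)
```

```text
[[ -0.76100747  -0.47088757 -39.24725836]
 [ -0.77667974 -19.95221728 -39.2021697 ]
 [ -0.69572859  19.33317082 -39.2928671 ]]
shift [-0.08 -0.05  1.92] turn [-0.002 -0.005 -0.   ] tcp [ 0.6069 -0.1768  0.0418] q1,q6 [-0.34  1.96] F [ 0.3  0.3 -1. ] gap 0.0399
```

```bash
python3 -m crank '[[[0,-0.05,0.8,0,-0.004,0,2],[0,-0.05,1.4,0,-0.004,0,2],[0,-0.05,1.75,0,-0.004,0,2],[0,-0.05,1.9,0,-0.004,0,2],[0,-0.05,1.98,0,-0.004,0,2],[0,-0.05,1.98,0,-0.004,0,2]]]' 50
python3 - <<'E'
from h import *
plan(.6067,-.1759,.0226,.843)
E
```

```text
clock: 11.02
tcp_pos: [0.6075, -0.1765, 0.0227]
tcp_rot: [-2.934, 1.118, -0.003]
force: [-3.6, 1.5, 5.8]
finger_gap: 0.0396
shift [-0.09  0.01  0.01] turn [-0.002 -0.001 -0.   ] tcp [ 0.6075 -0.1765  0.0227] q1,q6 [-0.34  1.96] F [-3.6  1.5  5.8] gap 0.0396
```

```bash
python3 -m crank '[[[0,0,0,0,0,0,6],[0,0,0,0,0,0,6],[0,0,0,0,0,0,6],[0,0,-1,0,0,0,6],[0,0,-5,0,0,0,6],[0,0,-11,0,0,0,6.5],[0,0,-12,0,0,0,6.5],[0,0,-12,0,0,0,6.5]]]' 50
python3 - <<'E'
from h import *
plan(.4012,-.3422,.008,.843)
E
```

```text
clock: 12.02
tcp_pos: [0.6076, -0.1767, 0.1439]
tcp_rot: [-2.934, 1.118, -0.007]
force: [0.5, 0.1, 0.0]
finger_gap: 0.0652
shift [-4.44 26.13 13.49] turn [-0.003 -0.003 -0.   ] tcp [ 0.6076 -0.1767  0.1439] q1,q6 [-0.34  1.96] F [0.5 0.1 0. ] gap 0.0652
```

```bash
python3 -m crank '[[[-1,6,0,0,0,0,6.5],[-2.2,12.5,0,0,0,0,6.5],[-3.3,19,0,0,0,0,6.5],[-4.4,26.1,0,0,0,0,6.5],[-4.4,26.1,0,0,0,0,6.5],[-4.4,26.1,5,0,0,0,6.5],[-4.4,26.1,7.5,0,0,0,6.5],[-4.4,26.1,7.5,0,0,0,6.5]]]' 50
python3 - <<'E'
from h import *
plan(.4012,-.3422,.009,.843)
E
```

```text
clock: 13.02
tcp_pos: [0.4003, -0.3404, 0.0645]
tcp_rot: [-2.931, 1.116, 0.003]
force: [0.2, -0.2, 0.8]
finger_gap: 0.0652
shift [0.21 0.1  5.55] turn [-0.004  0.004  0.   ] tcp [ 0.4003 -0.3404  0.0645] q1,q6 [-0.78  1.52] F [ 0.2 -0.2  0.8] gap 0.0652
```

```bash
python3 -m crank '[[[0.2,0.1,2,0,0.002,0,6.5],[0.2,0.1,4,0,0.002,0,6.5],[0.2,0.1,5.2,0,0.002,0,6.5],[0.2,0.1,5.5,0,0.002,0,6.5],[0.2,0.1,5.5,0,0.002,0,6.5],[0.2,0.1,5.5,0,0.002,0,2],[0.2,0.1,5.5,0,0.002,0,2],[0.2,0.1,5.5,0,0.002,0,2],[0.2,0.1,5.5,0,0.002,0,2],[0.2,0.1,5.5,0,0.002,0,2]]]' 50
python3 - <<'E'
from h import *
plan(.4946,-.0760,.09,.843)
E
```

```text
clock: 14.28
tcp_pos: [0.4016, -0.3427, 0.0106]
tcp_rot: [-2.933, 1.116, -0.002]
force: [-0.6, 0.0, 6.4]
finger_gap: 0.0395
shift [-10.78 -26.13  -7.84] turn [-0.004 -0.     0.   ] tcp [ 0.4016 -0.3427  0.0106] q1,q6 [-0.78  1.52] F [-0.6  0.   6.4] gap 0.0395
```

```bash
python3 -m crank '[[[0,0,-1,0,0,0,2],[0,0,-3.5,0,0,0,2],[0,0,-9,0,0,0,2],[-2.5,-6,-9,0,0,0,2],[-5,-12,-9,0,0,0,2],[-7.4,-18,-9,0,0,0,2],[-9.6,-23.5,-9,0,0,0,2],[-10.8,-26.1,-9,0,0,0,2],[-10.8,-26.1,-6,0,0,0,2],[-10.8,-26.1,-4,0,0,0,2],[-10.8,-26.1,-3.5,0,0,0,2],[-10.8,-26.1,-3.5,0,0,0,2]]]' 50
python3 - <<'E'
from h import *
plan(.4946,-.0760,.0226,.843)
c=shot('wrist','w5.png')
E
```

```text
clock: 15.78
tcp_pos: [0.4945, -0.0761, 0.047]
tcp_rot: [-2.933, 1.117, -0.003]
force: [0.9, 0.4, -1.2]
finger_gap: 0.0396
shift [ 0.   -0.01  2.44] turn [-0.004 -0.     0.   ] tcp [ 0.4945 -0.0761  0.047 ] q1,q6 [-0.23  2.07] F [ 0.9  0.4 -1.2] gap 0.0396
```

View pics/w5.png

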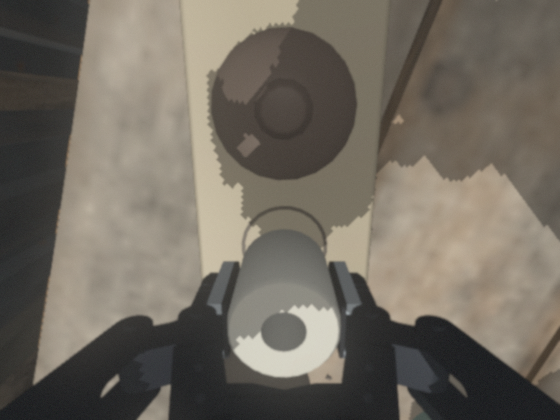

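Prop 2 is held over mark B with its hole at (284,331), the same offset of about −0.8 mm as before. The lid is clear in front of it.

```bash
python3 -m crank '[[[0.08,0,1,0,0,0,2],[0.08,0,1.8,0,0,0,2],[0.08,0,2.2,0,0,0,2],[0.08,0,2.4,0,0,0,2],[0.08,0,2.5,0,0,0,2],[0.08,0,2.5,0,0,0,2]]]' 50
python3 - <<'E'
from h import *
plan(.4946,-.0760,.0226,.843)
E
```

```text
clock: 16.58
tcp_pos: [0.4957, -0.0767, 0.0227]
tcp_rot: [-2.932, 1.117, -0.005]
force: [0.1, 0.7, -0.9]
finger_gap: 0.0397
shift [-0.13  0.02  0.01] turn [-0.005 -0.002  0.   ] tcp [ 0.4957 -0.0767  0.0227] q1,q6 [-0.23  2.07] F [ 0.1  0.7 -0.9] gap 0.0397
```

```bash
python3 -m crank '[[[-0.05,0,0.05,0,0,0,2],[-0.05,0,0.1,0,0,0,2],[-0.05,0,0.1,0,0,0,2]]]' 50
```

```text
clock: 16.95
tcp_pos: [0.4958, -0.0767, 0.0226]
tcp_rot: [-2.933, 1.117, -0.007]
force: [-1.6, -0.9, 5.1]
finger_gap: 0.0399
```

```bash
python3 -m crank '[[[0,0,0,0,0,0,6],[0,0,0,0,0,0,6],[0,0,0,0,0,0,6],[0,0,-1,0,0,0,6],[0,0,-5,0,0,0,6],[0,0,-11,0,0,0,7.5],[0,0,-14,0,0,0,7.5],[0,0,-14,0,0,0,7.5]]]' 50
python3 - <<'E'
from h import *
plan(.4032,.174,.2,1.094)
E
```

```text
clock: 17.95
tcp_pos: [0.4964, -0.0772, 0.1663]
tcp_rot: [-2.932, 1.116, -0.017]
force: [-0.6, -0.1, -0.8]
finger_gap: 0.075
shift [-23.64 -12.59  -3.47] turn [-0.007 -0.01  -0.251] tcp [ 0.4964 -0.0772  0.1663] q1,q6 [-0.23  2.07] F [-0.6 -0.1 -0.8] gap 0.075
```

```bash
python3 -m crank '[[[-6,-3.2,-3,0,0,0,7.5],[-12,-6.4,-5,0,0,-0.1,7.5],[-18,-9.6,-7,0,0,-0.2,7.5],[-25,-12.6,-7,0,0,-0.25,7.5],[-26,-12.6,-7,0,0.01,-0.25,7.5],[-26,-12.6,-7,0,0.01,-0.25,7.5],[-26,-12.6,-7,0,0.01,-0.25,7.5]]]' 50
python3 - <<'E'
from h import *
plan(.4032,.174,.05,1.094)
c=shot('wrist','w6.png')
E
```

```text
clock: 18.82
tcp_pos: [0.3851, 0.1894, 0.2341]
tcp_rot: [3.051, -0.742, 0.031]
force: [0.6, 0.1, 0.5]
finger_gap: 0.075
shift [ 1.96  0.59 18.45] turn [-0.003 -0.019 -0.   ] tcp [0.3851 0.1894 0.2341] q1,q6 [0.38 2.43] F [0.6 0.1 0.5] gap 0.075
```

View pics/w6.png

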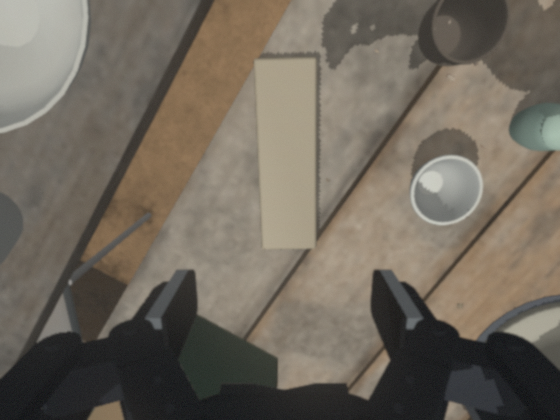

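The narrow batt has corners at about (256,60), (316,57), (315,248) and (263,248). A dark green box corner shows at (277,352). I'll refine the batt with a mask and check the box clearance.

Run:
```python
from h import *
c=shot('wrist'); f=c['frame']
h=cv2.cvtColor(f,cv2.COLOR_RGB2HSV); ref=h[150,287].astype(int); print(ref,h[150,230],h[120,340])
m=(np.abs(h.astype(int)-ref)<[6,22,30]).all(2).astype(np.uint8)
m=cv2.morphologyEx(m,cv2.MORPH_OPEN,np.ones((5,5)))
k=max(cv2.findContours(m,0,1)[0],key=lambda k:cv2.contourArea(k)*(cv2.pointPolygonTest(k,(287,150),False)>0))
print(cv2.boundingRect(k))
w=onz(c,k.reshape(-1,2),.014)[:,:2]
r=cv2.minAreaRect((w*1000).astype(np.float32)); print(r)
print('box corner z0/.1',onz(c,[(277,352)],0.),onz(c,[(277,352)],.1))
plan(.4032,.174,.05,1.094)
```

```text
[ 20  47 169] [ 19  38 149] [ 19  41 151]
(153, 59, 300, 267)
((324.6498718261719, 211.99124145507812), (311.67529296875, 287.0299377441406), 17.427045822143555)
box corner z0/.1 [[0.19050341 0.30192708 0.        ]] [[0.25898742 0.26341488 0.1       ]]
shift [ 1.88  0.56 18.48] turn [-0.003 -0.02  -0.003] tcp [0.3856 0.1888 0.2344] q1,q6 [0.38 2.43] F [ 1.2 -0.  -0.5] gap 0.075
```

Run:
```python
from h import *
c=shot('wrist'); f=c['frame']
h=cv2.GaussianBlur(cv2.cvtColor(f,cv2.COLOR_RGB2HSV),(3,3),0).astype(int)
m=((np.abs(h[:,:,0]-20)<5)&(h[:,:,2]>158)&(h[:,:,1]>38)&(h[:,:,1]<70)).astype(np.uint8); m[:,:220]=0; m[:,350:]=0; m[262:]=0
m=cv2.morphologyEx(m,cv2.MORPH_OPEN,np.ones((7,7)))
k=max(cv2.findContours(m,0,1)[0],key=cv2.contourArea)
print(cv2.boundingRect(k))
w=onz(c,k.reshape(-1,2),.014)[:,:2]
print(cv2.minAreaRect((w*1000).astype(np.float32)))
q=onz(c,[(256,60),(316,57.5),(315,248),(263,248)],.014)[:,:2]; print('corners',q.mean(0),[np.arctan2(*(q[i]-q[j])[::-1]).round(3) for i,j in((0,3),(1,2))],[np.linalg.norm(q[i]-q[i-1]).round(3) for i in range(4)])
```

```text
(255, 61, 59, 189)
((403.1859130859375, 179.29603576660156), (56.93759536743164, 195.56068420410156), 63.86360168457031)
corners [0.40354755 0.17702172] [np.float64(-0.462), np.float64(-0.459)] [np.float64(0.195), np.float64(0.058), np.float64(0.197), np.float64(0.058)]
```

```bash
python3 -m crank '[[[1.8,0.6,6,0,-0.02,-0.01,7.8],[1.8,0.6,12,0,-0.02,-0.01,7.8],[1.8,0.6,17,0,-0.02,-0.01,7.8],[1.8,0.6,19,0,-0.02,-0.01,7.8],[1.8,0.6,19,0,-0.02,-0.01,7.8],[1.8,0.6,19,0,-0.02,-0.01,7.8]]]' 60
python3 - <<'E'
from h import *
plan(.4034,.1755,-.004,1.105)
E
```

```text
clock: 19.73
tcp_pos: [0.4035, 0.1737, 0.0461]
tcp_rot: [-3.051, 0.732, -0.003]
force: [-0.7, 0.0, 0.1]
finger_gap: 0.0778
shift [-0.09 -0.13  5.01] turn [-0.005 -0.001 -0.005] tcp [0.4035 0.1737 0.0461] q1,q6 [0.32 2.36] F [-0.7  0.   0.1] gap 0.0778
```

```bash
python3 -m crank '[[[-0.09,-0.13,2,0,0,-0.005,7.8],[-0.09,-0.13,3.5,0,0,-0.005,7.8],[-0.09,-0.13,4.5,0,0,-0.005,7.8],[-0.09,-0.13,4.8,0,0,-0.005,7.8],[-0.09,-0.13,5,0,0,-0.005,7.8],[-0.09,-0.13,5,0,0,-0.005,7.8]]]' 60
python3 -m crank '[[[0,0,0,0,0,0,5],[0,0,0,0,0,0,5],[0,0,0,0,0,0,5],[0,0,0,0,0,0,5]]]' 60
python3 - <<'E'
from h import *
plan(.4034,.1755,-.004,1.105)
c=shot('wrist','w7.png')
E
```

```text
clock: 20.48
tcp_pos: [0.4036, 0.1756, -0.0037]
tcp_rot: [-3.052, 0.724, -0.004]
force: [-0.1, 0.0, -0.7]
finger_gap: 0.078
clock: 20.98
tcp_pos: [0.4043, 0.1759, -0.0027]
tcp_rot: [-3.051, 0.724, -0.006]
force: [-1.0, 0.1, 6.2]
finger_gap: 0.0603
shift [-0.06  0.07  0.13] turn [-0.006 -0.002  0.   ] tcp [ 0.4043  0.1759 -0.0027] q1,q6 [0.32 2.36] F [-1.   0.1  6.2] gap 0.0603
```

View pics/w7.png

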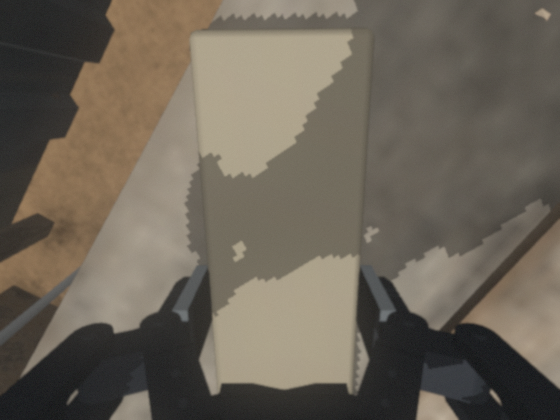

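The narrow batt is gripped with its far edge at row ~33. From that edge I'll get the lengthwise offset.

Run:
```python
from h import *
c=shot('wrist'); s=env.state(); M=rot(s['tcp_rot'])
f=onz(c,[(195,34),(371,33),(217,388),(353,388)],.014); print(((M.T@(f-s['tcp_pos']).T).T*1000).round(1))
```

```text
[[ 96.2 -30.  -16.3]
 [ 96.4  27.4 -16.7]
 [-47.3 -30.9 -16.6]
 [-46.8  29.9 -17. ]]
```

```bash
python3 -m crank '[[[0,0,-0.5,0,0,0,5],[0,0,-1.5,0,0,0,5],[0,0,-5,0,0,0,5],[0,0,-10,0,0,0,5],[0,0,-15,0,0,0,5],[0,0,-15,0,0,0,5],[0,0,-15,0,0,0,5]]]' 80
python3 - <<'E'
from h import *
plan(.5507,-.126,.12,.843)
E
```

```text
clock: 21.95
tcp_pos: [0.4029, 0.175, 0.1462]
tcp_rot: [-3.052, 0.724, -0.004]
force: [-0.3, -0.7, -2.8]
finger_gap: 0.0599
shift [26.72 20.27  2.55] turn [-0.005 -0.001  0.262] tcp [0.4029 0.175  0.1462] q1,q6 [0.32 2.36] F [-0.3 -0.7 -2.8] gap 0.0599
```

```bash
python3 -m crank '[[[4,3,0,0,0,0,5],[8,6,0,0,0,0.05,5],[12,9,0,0,0,0.1,5],[16,12,0,0,0,0.15,5],[20,15,0,0,0,0.2,5],[24,18,0,0,0,0.25,5],[26.8,20.3,0,-0.005,0,0.262,5],[26.8,20.3,2,-0.005,0,0.262,5],[26.8,20.3,4,-0.005,0,0.262,5],[26.8,20.3,5,-0.005,0,0.262,5],[26.8,20.3,5,-0.005,0,0.262,5],[26.8,20.3,5,-0.005,0,0.262,5]]]' 80
python3 - <<'E'
from h import *
plan(.5507+.0008,-.126-.0007,.0593,.843)
c=shot('wrist','w8.png'); shot('scene','s8.png')
E
```

```text
clock: 23.45
tcp_pos: [0.5516, -0.1266, 0.0961]
tcp_rot: [-2.936, 1.118, -0.002]
force: [-0.1, -0.3, -2.6]
finger_gap: 0.0595
shift [-0.    0.02  3.68] turn [-0.001 -0.001  0.   ] tcp [ 0.5516 -0.1266  0.0961] q1,q6 [-0.29  2.01] F [-0.1 -0.3 -2.6] gap 0.0595
```

View pics/w8.png

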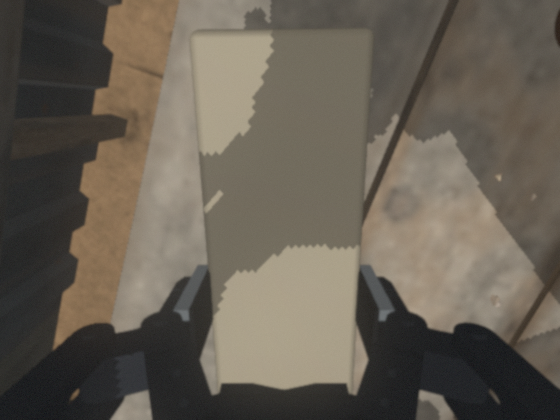

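The batt is held as before, with its far edge still at row 33 and no sag. Lowering it now.

```bash
python3 -m crank '[[[0,0.02,1.5,0,0,0,5],[0,0.02,2.6,0,0,0,5],[0,0.02,3.2,0,0,0,5],[0,0.02,3.5,0,0,0,5],[0,0.02,3.65,0,0,0,5],[0,0.02,3.72,0,0,0,5],[0,0.02,3.72,0,0,0,5]]]' 80
python3 - <<'E'
from h import *
plan(.5507+.0008,-.126-.0007,.0593,.843)
print(env.state()['torque'])
E
```

```text
clock: 24.42
tcp_pos: [0.5519, -0.1268, 0.0596]
tcp_rot: [-2.936, 1.118, -0.005]
force: [-0.6, -1.0, -2.4]
finger_gap: 0.06
shift [-0.04  0.02  0.03] turn [-0.001 -0.003  0.   ] tcp [ 0.5519 -0.1268  0.0596] q1,q6 [-0.29  2.01] F [-0.6 -1.  -2.4] gap 0.06
[ 0.06085344  0.02371191 -0.00089522]
```

```bash
python3 -m crank '[[[0,0,0.05,0,0,0,5],[0,0,0.1,0,0,0,5],[0,0,0.1,0,0,0,5]]]' 80; python3 -c "
from h import *
plan(.5515,-.1267,.0593,.843)"
```

```text
clock: 24.8
tcp_pos: [0.5522, -0.1268, 0.0596]
tcp_rot: [-2.935, 1.118, -0.006]
force: [-3.4, 1.8, 4.4]
finger_gap: 0.0597
shift [-0.06  0.04  0.03] turn [-0.002 -0.003  0.   ] tcp [ 0.5522 -0.1268  0.0596] q1,q6 [-0.29  2.01] F [-3.4  1.8  4.4] gap 0.0597
```

Contact is made (force up 4.4 N, no drop). Release, rise, and look.

```bash
python3 -m crank '[[[0,0,0,0,0,0,7],[0,0,0,0,0,0,7.8],[0,0,0,0,0,0,7.8],[0,0,0,0,0,0,7.8],[0,0,-1,0,0,0,7.8],[0,0,-4,0,0,0,7.8],[0,0,-10,0,0,0,7.8],[0,0,-14,0,0,0,7.8],[0,0,-14,0,0,0,7.8]]]' 50
python3 - <<'E'
from h import *
c=shot('wrist','w9.png'); shot('scene','s9.png')
plan(.4402,-.014,.1,.843)
E
```

```text
clock: 25.92
tcp_pos: [0.5533, -0.1272, 0.2049]
tcp_rot: [-2.935, 1.117, -0.02]
force: [-0.4, -0.8, 0.3]
finger_gap: 0.0786
shift [-15.86  -0.98   9.93] turn [-0.002 -0.004  0.   ] tcp [ 0.5517 -0.1267  0.1998] q1,q6 [-0.29  2.01] F [-0.1 -0.6 -0.5] gap 0.0777
```

View pics/w9.png

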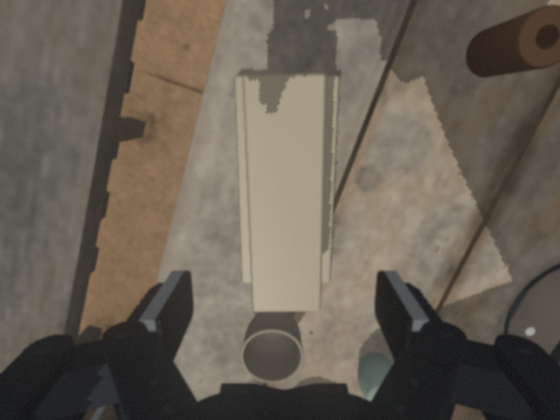

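The narrow batt lies across the props, with top corners at about (244,75), (326,75), (321,311) and (253,311). The base corners are at (236,77), (339,76), (330,283) and (243,283). The cup rim centre is at (272,355).

Run:
```python
from h import *
c=shot('wrist')
def q(px,z):
    w=onz(c,px,z)[:,:2]; print('ctr',w.mean(0).round(4),'ang',[np.arctan2(*(w[i]-w[j])[::-1]).round(3) for i,j in((0,3),(1,2))],[np.linalg.norm(w[i]-w[i-1]).round(3) for i in range(4)])
q([(244,75),(326,75),(321,311),(253,311)],.076)
q([(236,77),(339,76),(330,283),(243,283)],.012)
print('cup',onz(c,[(272,355)],.06))
plan(.4402,-.014,.1,.843)
```

```text
ctr [ 0.549  -0.1255] ang [np.float64(-0.72), np.float64(-0.714)] [np.float64(0.193), np.float64(0.059), np.float64(0.193), np.float64(0.06)]
ctr [ 0.5467 -0.1249] ang [np.float64(-0.732), np.float64(-0.727)] [np.float64(0.204), np.float64(0.091), np.float64(0.205), np.float64(0.092)]
cup [[ 0.44135678 -0.01183684  0.06      ]]
shift [-15.8   -1.01   9.84] turn [-0.001 -0.002  0.   ] tcp [ 0.5512 -0.1266  0.1986] q1,q6 [-0.29  2.01] F [ 0.4  0.1 -0.9] gap 0.0782
```

View pics/s9.png

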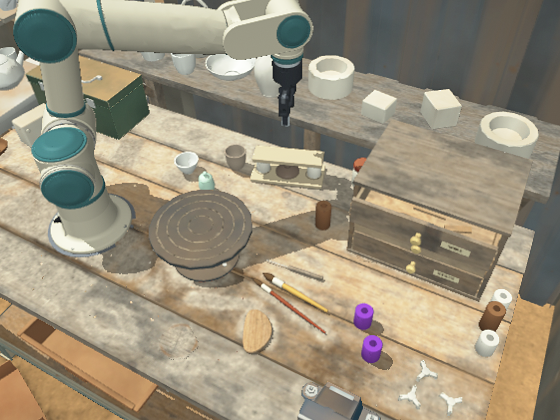

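Stack check: the batt centre is within about 2 mm of the base centre and about 0.01 rad in line, and the scene view shows it level. The cup is next.

```bash
python3 -m crank '[[[-6,-0.4,0,0,0,0,8.4],[-12,-0.8,0,0,0,0,8.4],[-15.8,-1.1,0,0,0,0,8.4],[-15.8,-1.1,5,0,0,0,8.4],[-15.8,-1.1,9.8,0,0,0,8.4],[-15.8,-1.1,9.8,0,0,0,8.4],[-15.8,-1.1,9.8,0,0,0,8.4]]]' 35
python3 - <<'E'
from h import *
plan(.4405,-.0133,.022,.843)
E
```

```text
clock: 26.95
tcp_pos: [0.4414, -0.0135, 0.1017]
tcp_rot: [-2.935, 1.118, -0.005]
force: [0.1, 0.6, 0.3]
finger_gap: 0.0843
shift [-0.1   0.06  7.97] turn [-0.002 -0.003  0.   ] tcp [ 0.4414 -0.0135  0.1017] q1,q6 [-0.11  2.18] F [0.1 0.6 0.3] gap 0.0843
```

```bash
python3 -m crank '[[[-0.1,0.04,3,0,0,0,8.4],[-0.1,0.04,5,0,0,0,8.4],[-0.1,0.04,7,0,0,0,8.4],[-0.1,0.04,8,0,0,0,8.4],[-0.1,0.04,8,0,0,0,8.4],[-0.1,0.04,8,0,0,0,4.5],[-0.1,0.04,8,0,0,0,4.5],[-0.1,0.04,8,0,0,0,4.5],[-0.1,0.04,8,0,0,0,4.5],[-0.1,0.04,8,0,0,0,4.5]]]' 35
python3 - <<'E'
from h import *
plan(.4405,-.0133,.022,.843)
c=shot('wrist','w10.png')
E
```

```text
clock: 28.2
tcp_pos: [0.4418, -0.0131, 0.0232]
tcp_rot: [-2.934, 1.117, -0.009]
force: [0.6, 0.8, 6.4]
finger_gap: 0.0611
shift [-0.09  0.1   0.12] turn [-0.004 -0.005  0.   ] tcp [ 0.4418 -0.0131  0.0232] q1,q6 [-0.11  2.18] F [0.6 0.8 6.4] gap 0.0611
```

View pics/w10.png

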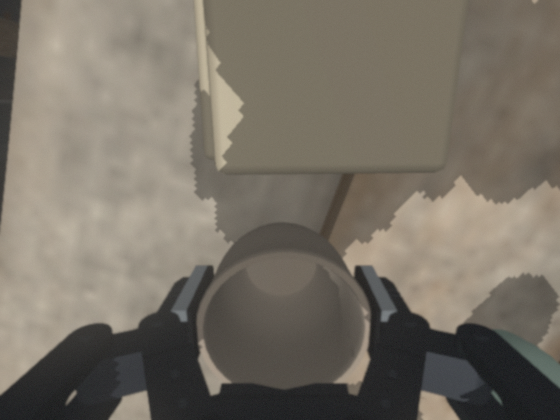

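The cup is gripped at its rim, which spans columns 198–368 and is widest at about row 318. Now the lift.

```bash
python3 - <<'E'
from h import *
c=shot('wrist'); s=env.state(); M=rot(s['tcp_rot'])
f=onz(c,[(283,318),(198,318),(368,318),(283,249)],.06); print(((M.T@(f-s['tcp_pos']).T).T*1000).round(1))
E
python3 -m crank '[[[0,0,-0.5,0,0,0,4.5],[0,0,-1.5,0,0,0,4.5],[0,0,-5,0,0,0,4.5],[0,0,-10,0,0,0,4.5],[0,0,-12,0,0,0,4.5],[0,0,-12,0,0,0,4.5]]]' 35
python3 - <<'E'
from h import *
plan(.5510,-.1262,.12,.843)
E
```

```text
[[  2.4  -0.9 -36.8]
 [  2.3 -30.9 -36.7]
 [  2.5  28.9 -36.9]
 [ 28.6  -0.9 -36.7]]
clock: 29.05
tcp_pos: [0.4419, -0.0132, 0.1451]
tcp_rot: [-2.934, 1.117, -0.015]
force: [-0.9, -0.5, -1.4]
finger_gap: 0.0608
shift [15.64  1.2   2.63] turn [-0.006 -0.008  0.   ] tcp [ 0.4419 -0.0132  0.1451] q1,q6 [-0.11  2.18] F [-0.9 -0.5 -1.4] gap 0.0608
```

```bash
python3 -m crank '[[[4,0.3,0,0,0,0,4.5],[8,0.6,0,0,0,0,4.5],[12,0.9,0,0,0,0,4.5],[15.7,1.2,0,0,-0.005,0,4.5],[15.7,1.2,0,0,-0.005,0,4.5],[15.7,1.2,2,0,-0.005,0,4.5],[15.7,1.2,3.2,0,-0.005,0,4.5],[15.7,1.2,3.2,0,-0.005,0,4.5]]]' 35
python3 - <<'E'
from h import *
plan(.5510,-.1262,.0992,.843)
E
```

```text
clock: 30.05
tcp_pos: [0.5504, -0.1259, 0.1127]
tcp_rot: [-2.932, 1.116, -0.003]
force: [0.7, -0.8, -1.0]
finger_gap: 0.0605
shift [ 0.07 -0.02  1.35] turn [-0.004 -0.     0.001] tcp [ 0.5504 -0.1259  0.1127] q1,q6 [-0.29  2.01] F [ 0.7 -0.8 -1. ] gap 0.0605
```

```bash
python3 -m crank '[[[0.1,-0.02,0.6,0,0,0,4.5],[0.1,-0.02,1,0,0,0,4.5],[0.1,-0.02,1.2,0,0,0,4.5],[0.1,-0.02,1.32,0,0,0,4.5],[0.1,-0.02,1.4,0,0,0,4.5],[0.1,-0.02,1.4,0,0,0,4.5]]]' 35
python3 - <<'E'
from h import *
plan(.5510,-.1262,.0992,.843)
E
```

```text
clock: 30.8
tcp_pos: [0.5515, -0.1266, 0.0993]
tcp_rot: [-2.932, 1.116, -0.004]
force: [-1.0, 0.3, 1.3]
finger_gap: 0.0605
shift [-0.07  0.01  0.01] turn [-0.005 -0.001  0.001] tcp [ 0.5515 -0.1266  0.0993] q1,q6 [-0.29  2.  ] F [-1.   0.3  1.3] gap 0.0605
```

Light contact (+1.3 N against −1.4 N hanging). I'll release slowly, rise and check.

```bash
python3 -m crank '[[[0,0,0.03,0,0,0,4.5],[0,0,0.03,0,0,0,6.5],[0,0,0.03,0,0,0,7.2],[0,0,0.03,0,0,0,8],[0,0,0,0,0,0,8],[0,0,-1,0,0,0,8],[0,0,-4,0,0,0,8],[0,0,-10,0,0,0,8],[0,0,-15,0,0,0,8],[0,0,-15,0,0,0,8]]]' 35
python3 - <<'E'
from h import *
c=shot('wrist','w11.png'); s=shot('scene')
cv2.imwrite('pics/both.png',np.vstack([c['frame'][:,:,::-1][:,:],])); cv2.imwrite('pics/s11.png',cv2.resize(s['frame'][120:220,180:380,::-1],None,fx=4,fy=4,interpolation=cv2.INTER_CUBIC))
E
```

```text
clock: 32.05
tcp_pos: [0.5525, -0.1275, 0.2557]
tcp_rot: [-2.932, 1.116, -0.021]
force: [0.5, -0.4, -0.4]
finger_gap: 0.0802
```

View pics/w11.png

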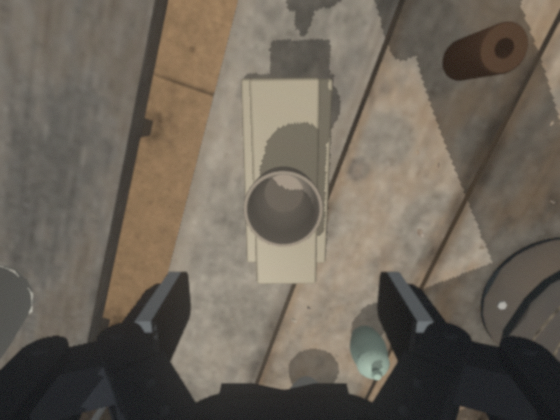

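View pics/s11.png

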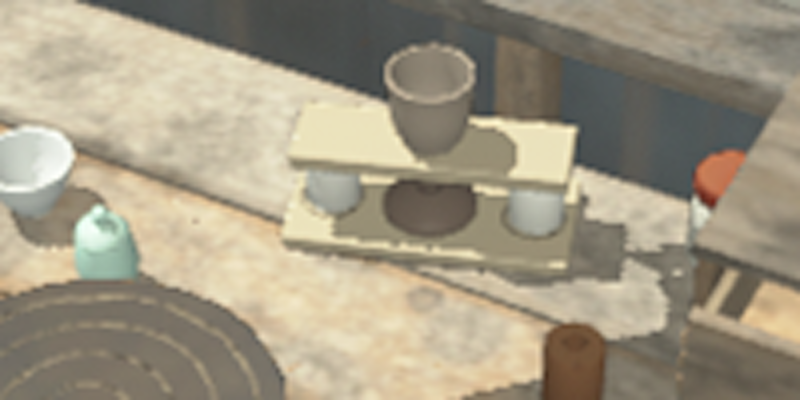

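The wrist view has the cup rim centred at (283,207). The scene view shows the cup upright on a level batt, the props on their marks and the lid in the middle. One numeric check, then hand in.

Run:
```python
from h import *
c=shot('wrist'); 
w=onz(c,[(249,80),(321,80),(315,283),(258,283)],.076).mean(0); q=onz(c,[(283,207)],.136)
print('batt',w.round(4),'cup',q.round(4)); s=env.state(); print(s['clock'],s['force'].round(1)); env.hand_in()
```

```text
batt [ 0.5483 -0.125   0.076 ] cup [[ 0.5511 -0.1245  0.136 ]]
32.2 [ 0.8  0.1 -0.6]
the job is handed in; nothing more can be done
```

I packed the stack in the order asked: lid, the two off-white short props on the two marks, narrow batt across them, then the cup. I handed it in at 32 s of the 128 s allowed. Each item was lowered until it touched before I let go, and I left the tall prop where it was.

My last checks, all from the wrist and scene cameras:

- **Lid:** within about 0.5 mm of the middle of the large batt.
- **Props:** held about 1 mm off centre when lowered onto their marks. I didn't measure them again afterwards, but the scene view shows both standing upright on their marks.
- **Narrow batt:** looks level, about 2 mm from the large batt's centre and 0.01 rad out of line with it.
- **Cup:** upright, about 3 mm from the middle of the narrow batt by the final measurement.

These offsets are near the cameras' 2 mm calibration limit, and repeat measurements differed by 1–4 mm. One early attempt to find the narrow batt by colour picked up part of the worktop, so I tightened it and measured again. No other check failed, and the gripper was clear of everything at the end.

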